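Mist the jar lids under cover

TASK

Mist the jar lids in the station: lift the blue cover off its pins and lay it flat on the table clear of the box, lay every steel jar lid that is on the table flat, knob up, in a compartment of its own in the box, and seat the cover back down over both pins. Then press the red spray cap fully down for about a second and let it spring back, and at last take the cover off again and lay it flat on the table so that the lids can dry in the box. Never press the cap while the cover is off, and leave the two white label rolls where they are.

Things in the scene. Friction and masses are not known exactly. Their poses are not given: they have to be found in the camera images.
- mist_box: misting station, fixed: open square stainless box, 210x210 mm outside, 60 mm high, walls 5 mm; a white canister, 60 mm thick, with the red spray cap is clamped outside its +y wall, axis at x = 0, y = +185 mm. Origin: centre of the box's underside, on the table; x and y along the walls, z up.
- floor_mid (a point): middle of the box's inside floor, 4 mm above the table, axes as the box. Two white ribs 4 mm wide, 3 mm high cross here along x and y and part the floor into four compartments, 98x98 mm, centred at x, y = +-50 mm: one lid each. A white post 14 mm square fills the corners (+93,+93) and (-93,-93) mm up to the rim.
- pin_tip (a point): tip of the brass pin at the box's (+93,+93) mm corner; its twin stands at (-93,-93) mm. Both 8 mm thick, rising 13 mm above the rim (60 to 73 mm over the table), tapered over the last 5 mm.
- cable_mid (a point): middle of the black cable, 6 mm thick, fixed on the table, that runs 140 mm from the white label printer (79 mm high) towards the robot and to the left (from world x, y = 0.525, -0.308 to 0.482, -0.155 m), up to 25 mm high. The table beyond it, between the box and the lids, is clear and takes the cover.
- cap_top (a point): centre of the top face of the red spray cap, 36 mm across, on the canister; 155 mm above the table when up; sinks 8 mm when pressed fully.
- spray_cap (a joint): travel of the red spray cap: 0 up, 0.008 m fully down. Pressed straight down against a spring: starts to move at 2.4 N, fully down at 7.2 N; springs back by itself.
- cover: blue cover plate, 210x210x5 mm, 0.3 kg, at first on the box. Origin: centre of its underside, axes along its edges. 14 mm holes at (+93,+93), (-93,-93) mm take the pins: seated, its origin is 60 mm over the box's and its x along the box's x (or half a turn on). A white bar handle runs along x in its middle, 100 mm long, 12 mm wide, 27 to 39 mm above the underside, on two feet.
- lid_a: steel jar lid, 86 mm across, lying knob up; may be absent (None from the start). Origin: centre of its underside, z up. Underside: a disc 78 mm across, 6 mm high; dome up to 19 mm; on the axis a two-leaf knob from 17 to 35 mm high, 8 mm along the lid's x, 16 mm along its y, with a thin paper tag that fingers pass through. 38 g.
- lid_b: steel jar lid, 86 mm across, lying knob up; may be absent (None from the start). Origin: centre of its underside, z up. Underside: a disc 78 mm across, 6 mm high; dome up to 19 mm; on the axis a two-leaf knob from 17 to 35 mm high, 8 mm along the lid's x, 16 mm along its y, with a thin paper tag that fingers pass through. 38 g.
- lid_c: steel jar lid, 86 mm across, lying knob up; may be absent (None from the start). Origin: centre of its underside, z up. Underside: a disc 78 mm across, 6 mm high; dome up to 19 mm; on the axis a two-leaf knob from 17 to 35 mm high, 8 mm along the lid's x, 16 mm along its y, with a thin paper tag that fingers pass through. 38 g.
- label_roll: white roll of blank labels standing on end, 64 mm across, 46 mm high; origin: centre of its underside. Bystander.
- part_roll: smaller, part-used white label roll standing on end, 48 mm across, 46 mm high; origin: centre of its underside. Bystander.
Things that resemble listed ones, but are neither listed nor needed, are in the scene too. What is shaped like the lid_c but pink is not meant.

How it is judged:
By the outcome, as a careful person would: the job done as asked, in the order asked, and still so for the second after the job is handed in, with the robot touching nothing.
Of lid_a, lid_b, lid_c only 2 to 3 are there at a start; the rules pass over those that are not, and their reading is None.
At some moment in a run one of lid_a, lid_b, lid_c may be knocked a few centimetres aside while the robot is not near it.
It also fails if it takes over 210 s, if anything falls off the work surface, if the arm or the gripper's body presses on something with over 40 N, if the wrist force passes 120 N, or if a joint passes its speed limit or range.

ROBOT

A 7-joint arm with a two-finger parallel gripper is mounted at the origin on a cart in front of the work surface, level with it; the furniture and walls round the work are solid. World frame = base frame: x ahead of the robot, y to its left, z up, the work surface at z = 0. Lengths are in mm, angles in rad, forces in N, time in s.
With the tool pointing down it reaches from about 400 to 875 mm from the base axis. Payload 4.4 kg.
Tool frame: the origin (TCP) lies between the finger pads; the fingertips stand 22 mm ahead of it and the grasp point (between the pads) lies 3 mm ahead of it; z points along the fingers, y is the line along which they close (so a half turn about z gives the same grasp; the last joint's range is limited). The gripper opens to 85 mm and grips with 20 to 120 N. Pads are 22 mm wide; open, the fingers measure 114 mm over their backs; the gripper's body (76 mm by 85 mm) begins 54 mm behind the grasp point. The pads swing forward as they close: fully open they stand 13 mm farther back than shut.
Start: joints at [1.106, 0.628, 0.038, 1.517, -0.027, 0.996, -0.02], TCP at [252.431, -598.996, 253.313] pointing down, gripper open.
Joint ranges: [-3.06, 3.06], [-0.37, 2.12], [-1.25, 1.32], [0.18, 2.47], [-1.1, 4.24], [0.23, 1.98], [-2.94, 2.94]. Speed limits (rad/s): [2.57, 2.57, 3.14, 3.14, 3.14, 3.14, 3.14].

INTERFACE

Orientations are given as [roll, pitch, yaw] about the fixed x, y, z axes, in that order (R = Rz(yaw) Ry(pitch) Rx(roll)).
In Python, from cell import ctrl gives the robot as it stands.
- The arm moves only by the tool step_arm, never from a script. Its argument "plan" is a list of rows, each an object of numbers: "dx", "dy", "dz": the shift along the tool's x, y, z scaled (see below); "ax", "ay", "az": the turn, a rotation vector about the tool's x, y, z scaled (see below); "gripper": the opening, from 0 (shut) to 1 (fully open). A call has 1 to 20 rows; each row shifts and turns the commanded pose from where the row before left it, along the tool's axes as they then stand; what a row does not reach is not made up. The controller multiplies each number of a shift by 0.3 m and each number of a turn by 90 degrees. A row lasts 1/8 s, in which the tool goes at most 62.5 mm and 10.7 degrees, less where a joint would pass 70% of its speed; a pose out of reach is approached as far as the arm can. A call with a number of a shift or a turn outside -1 to 1 is refused whole. A call with a gripper value outside its range is refused whole. The fingers move at their own pace and stop on an object; the grip force is fixed at half the most. Time passes only in rows, so rows that do not move let the fingers close. It gives the time, the measured TCP pose, the force, the opening and the grip force at its end, in the units of the state.
- ctrl.read_state(): the state, without advancing time (a new reading comes with each control period).
- ctrl.get_image(name): name is "scene" or "top" or "wrist"; returns a dict with "color" (480x640x3 uint8, red, green, blue), "range_z" (480x640 float32, mm along the optical axis (not along the pixel's ray), 0 where there is no reading), "fx", "fy", "cx", "cy" (pixels), "T" (4x4, takes a point from camera to world coordinates); the wrist camera has in their place "T_tool_cam" (4x4, takes a point from camera to tool coordinates, whose origin is the TCP and whose axes are the flange's). Camera axes: x right, y down, z forward; pixel columns grow to the right and rows downward; lengths in mm; the calibration is good to about 2 mm. A picture is of the moment at which its call begins: read the wrist's pose just before it.
- ctrl.finish_job(): hands the job in; it is judged then, once.
The state is a dict: "clock": time; "qpos": joint angles; "qd": joint speeds; "tau": joint torques, N m; "eef_pos": TCP position; "tool_rot": TCP orientation; "force": force on the tool from outside, world axes, zero at the start; "torque": the same for the moment, N m; "width": finger opening in mm; "gripper_force": force on a finger pad.
Only numpy, scipy, OpenCV 4.12 (cv2) and the standard library are available. Lean on these libraries where they do the work, as an engineer would, in place of code of your own. Each camera call takes 0.05 s, during which the arm holds its last target. There are 200 camera calls.

## Working session

There is one attempt and no reset: what is moved stays moved. The work goes in short steps, Python scripts to look and compute and a tool call to move; the robot and the scene stay as the last step left them, time stands still between calls to the robot, and variables do not carry over. Pictures are saved under pics/ and viewed, at most 14 in all, crops included, and the job is handed in when it is done.

Besides the shell and the picture viewer there is one more tool, called after "Emit:" in YAML: its name, and indented under it one key for each argument. step_arm: Moves the arm, as the interface text tells. Shifts and turns lie within -1 to 1; 1 stands for 0.3 m of shift or 90 degrees of turn. Its arguments: {"type":"object","properties":{"plan":{"type":"array"}},"required":["plan"]}

```bash
mkdir -p pics; ls; cat > h.py <<'E'
from cell import ctrl
import numpy as np, cv2
from scipy.spatial.transform import Rotation as R
def shot(n,name=None):
    s=ctrl.read_state(); im=ctrl.get_image(n)
    if n=="wrist":
        T=np.eye(4);T[:3,:3]=R.from_euler('xyz',s['tool_rot']).as_matrix();T[:3,3]=s['eef_pos'];im['T']=T@im['T_tool_cam']
    if name: cv2.imwrite(f'pics/{name}.png',im['color'][...,::-1]); np.savez(f'pics/{name}.npz',**im)
    return im
def load(name): return dict(np.load(f'pics/{name}.npz'))
def pts(im):
    v,u=np.mgrid[:480,:640];z=im['range_z'].astype(float)
    P=np.stack([(u-im['cx'])/im['fx']*z,(v-im['cy'])/im['fy']*z,z],-1)
    return P@im['T'][:3,:3].T+im['T'][:3,3]
def ray(im,u,v,h):
    d=im['T'][:3,:3]@np.array([(u-im['cx'])/im['fx'],(v-im['cy'])/im['fy'],1]);o=im['T'][:3,3]
    return o+d*(h-o[2])/d[2]
E
python3 - <<'E'
from h import *
print(ctrl.read_state())
for n in('top','scene'):
    im=shot(n,n+'0'); print(n,im['T'][:3,3],im['fx'])
E
```

```text
pics
{'clock': 0.0, 'qpos': array([ 1.10619712,  0.6293837 ,  0.03844507,  1.51835988, -0.02699775,
        0.99633568, -0.02002361]), 'qd': array([-0.00036405,  0.00051028,  0.00094697,  0.00010565,  0.00054996,
       -0.00086675,  0.00094804]), 'tau': array([-7.98371570e-05, -5.63396358e+01,  1.22617476e+00, -1.93441880e+01,
        1.09839201e-02,  1.05051475e-02, -1.39517778e-05]), 'eef_pos': array([ 252.19668653, -598.43487367,  252.36737958]), 'tool_rot': array([-3.13962445e+00,  3.18498624e-05,  3.98774501e-01]), 'force': array([ 0.68979354, -0.34251505, -0.02344279]), 'torque': array([ 0.02470367, -0.07470281, -0.02284579]), 'gripper_force': 0.0, 'width': 85.4584112287124}
top [ 282.09532638   13.31429654 1578.20864683] 556.1168414732432
scene [-984.14048094   49.47922569  895.49967863] 599.2337400475694
```

View pics/top0.png

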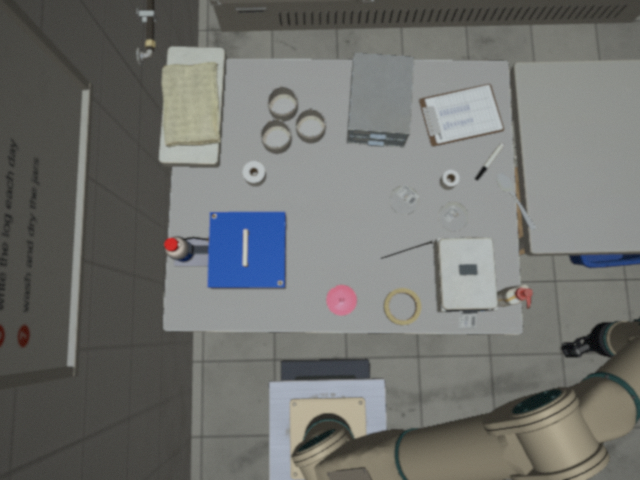

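View pics/scene0.png

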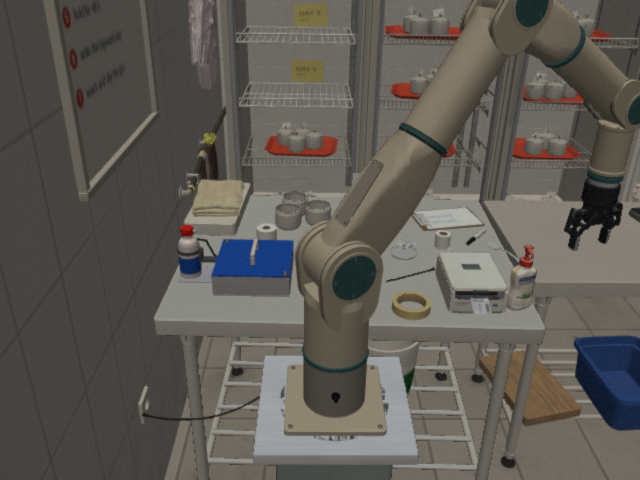

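The top view shows the box with the blue cover at (247,250) and the red cap at (172,244). There are two steel lids, at (404,197) and (453,213), and white rolls at (254,173) and (450,178). Possible mix-ups are the pink lid (342,299), the steel rings (283,103), (311,126) and (276,136), the tape ring (403,306), and the pump bottle's red top (517,296), which could pass for the cap. I choose the two clear steel lids and check them in a close crop.

```bash
python3 - <<'E'
from h import *
im=load('top0')
a=cv2.resize(im['color'][170:260,370:500,::-1],None,fx=5,fy=5,interpolation=3)
cv2.imwrite('pics/c1.png',a)
for n,u,v,h in [('lidA',404,197,15),('lidB',453,213,15),('cover pin+?',214,216,70),('pin2',280,283,70),('hand1',246,231,99),('hand2',244,265,99),('cap',172,244,155),('roll',254,173,46),('proll',450,178,46),('pink',342,299,15)]:
    print(n,ray(im,u,v,h).round())
# cover fit
hsv=cv2.cvtColor(im['color'],cv2.COLOR_RGB2HSV);P=pts(im)
m=cv2.inRange(hsv,(105,150,60),(125,255,255));m[:,:200]=0;m[:200]=0;m[295:]=0;m[:,300:]=0
q=P[m>0];q=q[(q[:,2]>40)&(q[:,2]<80)];print('z',np.median(q[:,2]))
print(cv2.minAreaRect(q[:,:2].astype(np.float32)))
w=(hsv[...,1]<70)&(hsv[...,2]>150);w[:,:215]=0;w[:,280:]=0;w[:220]=0;w[280:]=0
v,u=np.nonzero(w);r=np.array([ray(im,a,b,99)[:2] for a,b in zip(u,v)],np.float32);print(len(r),cv2.minAreaRect(r),np.median(P[w][:,2]))
E
```

```text
lidA [ 656. -237.   15.]
lidB [ 606. -375.   15.]
cover pin+? [600. 300.  70.]
pin2 [411. 119.  70.]
hand1 [551. 208.  99.]
hand2 [459. 213.  99.]
cap [510. 392. 155.]
roll [728. 192.  46.]
proll [ 701. -365.   46.]
pink [367. -50.  15.]
z 66.0514410946696
((506.89990234375, 211.63433837890625), (208.96038818359375, 204.97462463378906), 88.74473571777344)
175 ((507.4796447753906, 211.8065185546875), (97.96417999267578, 13.40148639678955), 0.10477030277252197) 98.96016191238209
```

View pics/c1.png

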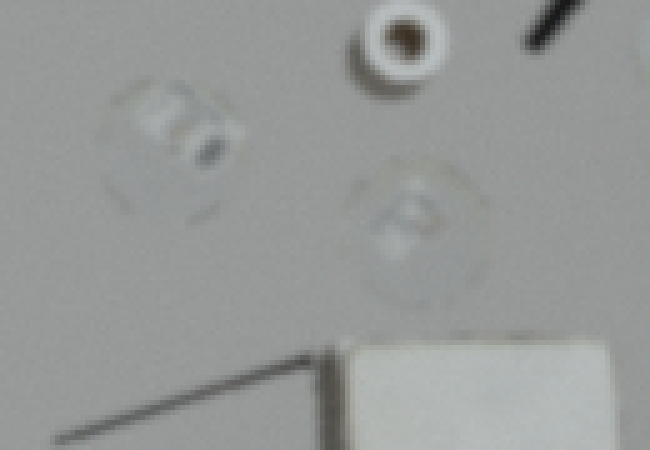

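Two steel lids with paper tags show in the crop, at about (175,150) and (420,235). A third is absent. I'll move over the lids for a closer look.

```bash
cat >> h.py <<'E'
def to(x,y,z,yaw=None,n=None):
    "print the total move in tool units (shift first, at the present yaw; then turn)"
    s=ctrl.read_state();p=s['eef_pos'];M=R.from_euler('xyz',s['tool_rot'])
    d=np.array([x,y,z])-p;t=M.inv().apply(d)/300
    n=n or int(np.ceil(np.linalg.norm(d)/45))
    print('pos',p.round(1),'rot',s['tool_rot'].round(4),'rows',n,'per row',(t/n).round(4),'total',t.round(4))
    if yaw is not None: 
        r=(M.inv()*R.from_euler('xyz',[np.pi,0,yaw])).as_rotvec()/(np.pi/2);print('turn',r.round(4))
E
python3 -c "
from h import *
to(252,-598,380);to(600,-300,380,0)"
```

```text
pos [ 252.2 -598.5  252.5] rot [-3.1399  0.      0.3988] rows 3 per row [-0.     -0.0009 -0.1417] total [-0.     -0.0026 -0.425 ]
pos [ 252.2 -598.5  252.5] rot [-3.1399  0.      0.3988] rows 11 per row [ 0.1322 -0.0425 -0.0386] total [ 1.4547 -0.4675 -0.4243]
turn [-1.100e-03  2.000e-04  2.539e-01]
```

Emit:
step_arm:
  plan:
    - {"dz": -0.14,"gripper": 1}
    - {"dz": -0.14,"gripper": 1}
    - {"dz": -0.14,"gripper": 1}
    - {"dx": 0.132,"dy": -0.042,"gripper": 1}
    - {"dx": 0.132,"dy": -0.042,"gripper": 1}
    - {"dx": 0.132,"dy": -0.042,"gripper": 1}
    - {"dx": 0.132,"dy": -0.042,"gripper": 1}
    - {"dx": 0.132,"dy": -0.042,"gripper": 1}
    - {"dx": 0.132,"dy": -0.042,"gripper": 1}
    - {"dx": 0.132,"dy": -0.042,"gripper": 1}
    - {"dx": 0.132,"dy": -0.042,"gripper": 1}
    - {"dx": 0.132,"dy": -0.042,"gripper": 1}
    - {"dx": 0.132,"dy": -0.042,"gripper": 1}
    - {"dx": 0.132,"dy": -0.042,"gripper": 1}
    - {"az": 0.085,"gripper": 1}
    - {"az": 0.085,"gripper": 1}
    - {"az": 0.084,"gripper": 1}
    - {"gripper": 1}
    - {"gripper": 1}

```text
invalid input
```

```bash
python3 -c "
from h import *
im=shot('wrist','w1');print(im['T'][:3,3],im['fx'],ctrl.read_state()['force'])
to(507,212,380,0)"
```

```text
[ 329.33897592 -567.21962237  374.38651845] 428.4167332146482 [-0.38883025  0.46052032  0.11161969]
pos [ 252.3 -598.6  252.6] rot [-3.1401 -0.      0.3988] rows 20 per row [ 0.0916 -0.108  -0.0211] total [ 1.8317 -2.1607 -0.4215]
turn [-9.000e-04  2.000e-04  2.539e-01]
```

View pics/w1.png

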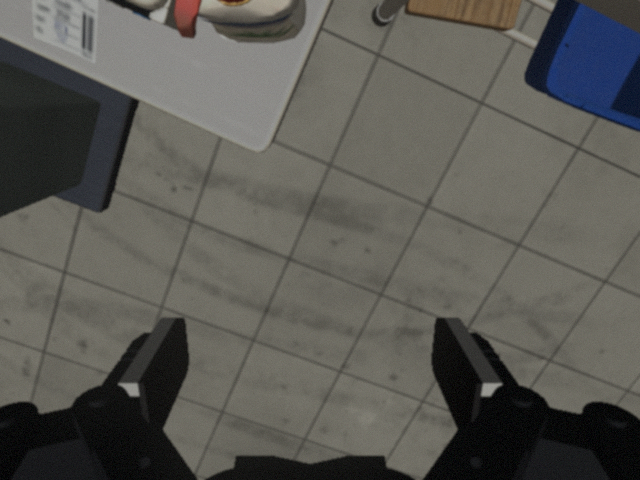

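The picture shows only the floor and the table corner, because the move was refused. I'll retry with all keys given.

Emit:
step_arm:
  plan:
    - {"dx": 0,"dy": 0,"dz": -0.14,"ax": 0,"ay": 0,"az": 0,"gripper": 1}
    - {"dx": 0,"dy": 0,"dz": -0.14,"ax": 0,"ay": 0,"az": 0,"gripper": 1}
    - {"dx": 0,"dy": 0,"dz": -0.14,"ax": 0,"ay": 0,"az": 0,"gripper": 1}

```text
clock: 0.52
eef_pos: [252.3, -598.7, 380.2]
tool_rot: [-3.141, -0.0, 0.399]
force: [0.2, -0.1, 0.2]
width: 85.9
gripper_force: 0.0
```

Emit:
step_arm:
  plan:
    - {"dx": 0.182,"dy": -0.058,"dz": 0,"ax": 0,"ay": 0,"az": 0,"gripper": 1}
    - {"dx": 0.182,"dy": -0.058,"dz": 0,"ax": 0,"ay": 0,"az": 0,"gripper": 1}
    - {"dx": 0.182,"dy": -0.058,"dz": 0,"ax": 0,"ay": 0,"az": 0,"gripper": 1}
    - {"dx": 0.182,"dy": -0.058,"dz": 0,"ax": 0,"ay": 0,"az": 0,"gripper": 1}
    - {"dx": 0.182,"dy": -0.058,"dz": 0,"ax": 0,"ay": 0,"az": 0,"gripper": 1}
    - {"dx": 0.182,"dy": -0.058,"dz": 0,"ax": 0,"ay": 0,"az": 0,"gripper": 1}
    - {"dx": 0.182,"dy": -0.058,"dz": 0,"ax": 0,"ay": 0,"az": 0,"gripper": 1}
    - {"dx": 0.182,"dy": -0.058,"dz": 0,"ax": 0,"ay": 0,"az": 0,"gripper": 1}
    - {"dx": 0,"dy": 0,"dz": 0,"ax": 0,"ay": 0,"az": 0.085,"gripper": 1}
    - {"dx": 0,"dy": 0,"dz": 0,"ax": 0,"ay": 0,"az": 0.085,"gripper": 1}
    - {"dx": 0,"dy": 0,"dz": 0,"ax": 0,"ay": 0,"az": 0.084,"gripper": 1}
    - {"dx": 0,"dy": 0,"dz": 0,"ax": 0,"ay": 0,"az": 0,"gripper": 1}
    - {"dx": 0,"dy": 0,"dz": 0,"ax": 0,"ay": 0,"az": 0,"gripper": 1}

```text
clock: 2.15
eef_pos: [600.8, -301.0, 379.1]
tool_rot: [-3.141, 0.0, 0.002]
force: [0.6, -0.2, -0.7]
width: 85.3
gripper_force: 0.0
```

```bash
python3 -c "
from h import *
im=shot('wrist','w1b');print(im['T'][:3,3],im['fx'])
to(507,212,380,0,10)"
```

```text
[ 684.37208875 -301.36234719  500.96991523] 428.4167332146482
pos [ 600.8 -301.1  379.2] rot [-3.1414e+00  2.0000e-04  1.5000e-03] rows 10 per row [-0.031  -0.1711 -0.0002] total [-0.3101 -1.7108 -0.0023]
turn [-0.0002  0.0001  0.001 ]
```

View pics/w1b.png

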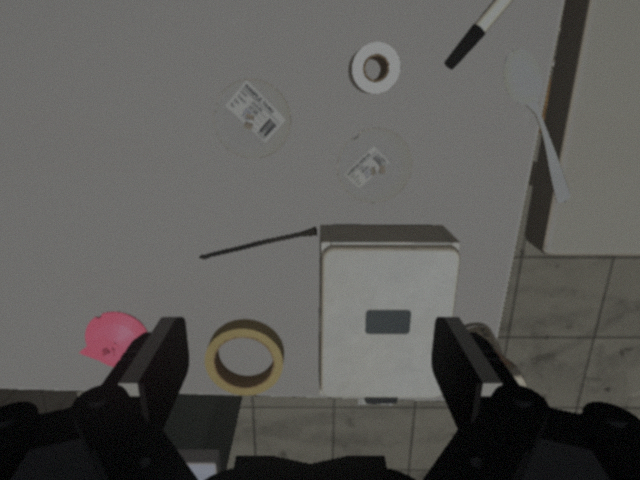

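The wrist view shows the two steel lids at (253,118) and (373,165), the cable from (200,257) to (316,230) and the printer at (390,320). Next I go over the box.

Emit:
step_arm:
  plan:
    - {"dx": -0.031,"dy": -0.171,"dz": 0,"ax": 0,"ay": 0,"az": 0,"gripper": 1}
    - {"dx": -0.031,"dy": -0.171,"dz": 0,"ax": 0,"ay": 0,"az": 0,"gripper": 1}
    - {"dx": -0.031,"dy": -0.171,"dz": 0,"ax": 0,"ay": 0,"az": 0,"gripper": 1}
    - {"dx": -0.031,"dy": -0.171,"dz": 0,"ax": 0,"ay": 0,"az": 0,"gripper": 1}
    - {"dx": -0.031,"dy": -0.171,"dz": 0,"ax": 0,"ay": 0,"az": 0,"gripper": 1}
    - {"dx": -0.031,"dy": -0.171,"dz": 0,"ax": 0,"ay": 0,"az": 0,"gripper": 1}
    - {"dx": -0.031,"dy": -0.171,"dz": 0,"ax": 0,"ay": 0,"az": 0,"gripper": 1}
    - {"dx": -0.031,"dy": -0.171,"dz": 0,"ax": 0,"ay": 0,"az": 0,"gripper": 1}
    - {"dx": -0.031,"dy": -0.171,"dz": 0,"ax": 0,"ay": 0,"az": 0,"gripper": 1}
    - {"dx": -0.031,"dy": -0.171,"dz": 0,"ax": 0,"ay": 0,"az": 0,"gripper": 1}
    - {"dx": 0,"dy": 0,"dz": 0,"ax": 0,"ay": 0,"az": 0,"gripper": 1}
    - {"dx": 0,"dy": 0,"dz": 0,"ax": 0,"ay": 0,"az": 0,"gripper": 1}

```text
clock: 3.7
eef_pos: [508.2, 211.2, 379.3]
tool_rot: [3.141, -0.0, 0.0]
force: [0.6, -0.5, -0.6]
width: 85.6
gripper_force: 0.0
```

```bash
python3 -c "
from h import *
im=shot('wrist','w2');print(im['T'][:3,3])
hsv=cv2.cvtColor(im['color'],cv2.COLOR_RGB2HSV);P=pts(im)
m=cv2.inRange(hsv,(105,150,40),(125,255,255))>0
q=P[m];q=q[(abs(q[:,2]-66)<12)&(q[:,1]<330)&(q[:,1]>100)];print(len(q),np.median(q[:,2]),cv2.minAreaRect(q[:,:2].astype(np.float32)))
w=(hsv[...,1]<60)&(abs(P[...,2]-99)<6)&(abs(P[...,0]-507)<90)&(abs(P[...,1]-212)<60)
v,u=np.nonzero(w);r=np.array([ray(im,a,b,99)[:2] for a,b in zip(u,v)],np.float32);print(len(r),cv2.minAreaRect(r))
rd=cv2.inRange(hsv,(0,150,60),(8,255,255))>0
rd&=(abs(P[...,2]-155)<6);print('cap',P[rd].mean(0),np.ptp(P[rd],axis=0))
to(507,212,90,0)
"
```

```text
[591.64286762 210.90252658 501.25290356]
39592 66.48425676077184 ((510.49993896484375, 212.48922729492188), (209.63636779785156, 208.66514587402344), 88.68521881103516)
1254 ((510.60430908203125, 212.0286865234375), (11.505204200744629, 99.02052307128906), 88.76010131835938)
cap [515.32758038 395.00013409 155.86869844] [35.60023633 34.4636898  10.03512445]
pos [508.4 210.5 379.4] rot [ 3.1406e+00 -4.0000e-04 -1.5000e-03] rows 7 per row [-0.0007 -0.0009  0.1378] total [-0.0051 -0.0061  0.9645]
turn [ 0.0006 -0.0002 -0.0009]
```

View pics/w2.png

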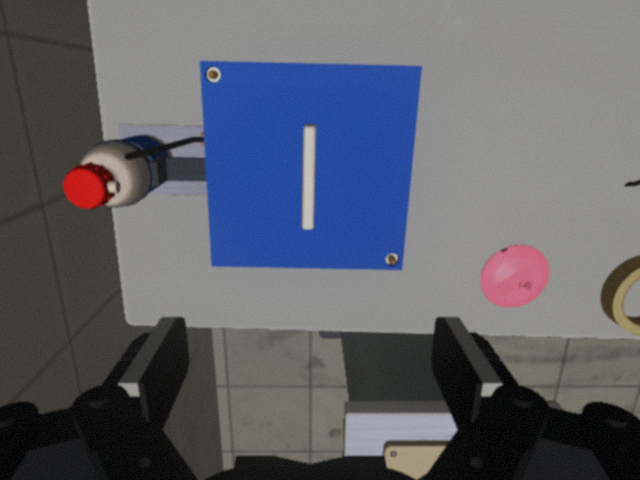

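The wrist view shows the cover square on the box. Its pins are at (213,74) and (391,259), the handle runs from (309,125) to (307,229), and the red cap is at (88,186). The fit gives a centre of (510.5, 212.2) and a yaw of about -0.022. I'll grip the handle.

Emit:
step_arm:
  plan:
    - {"dx": 0.007,"dy": -0.005,"dz": 0,"ax": 0,"ay": 0,"az": 0.0145,"gripper": 1}
    - {"dx": 0,"dy": 0,"dz": 0.18,"ax": 0,"ay": 0,"az": 0,"gripper": 1}
    - {"dx": 0,"dy": 0,"dz": 0.18,"ax": 0,"ay": 0,"az": 0,"gripper": 0.5}
    - {"dx": 0,"dy": 0,"dz": 0.18,"ax": 0,"ay": 0,"az": 0,"gripper": 0.5}
    - {"dx": 0,"dy": 0,"dz": 0.18,"ax": 0,"ay": 0,"az": 0,"gripper": 0.5}
    - {"dx": 0,"dy": 0,"dz": 0.1,"ax": 0,"ay": 0,"az": 0,"gripper": 0.5}
    - {"dx": 0,"dy": 0,"dz": 0.07,"ax": 0,"ay": 0,"az": 0,"gripper": 0.5}
    - {"dx": 0,"dy": 0,"dz": 0.055,"ax": 0,"ay": 0,"az": 0,"gripper": 0.5}
    - {"dx": 0,"dy": 0,"dz": 0,"ax": 0,"ay": 0,"az": 0,"gripper": 0.5}
    - {"dx": 0,"dy": 0,"dz": 0,"ax": 0,"ay": 0,"az": 0,"gripper": 0.1}
    - {"dx": 0,"dy": 0,"dz": 0,"ax": 0,"ay": 0,"az": 0,"gripper": 0}
    - {"dx": 0,"dy": 0,"dz": 0,"ax": 0,"ay": 0,"az": 0,"gripper": 0}
    - {"dx": 0,"dy": 0,"dz": 0,"ax": 0,"ay": 0,"az": 0,"gripper": 0}
    - {"dx": 0,"dy": 0,"dz": 0,"ax": 0,"ay": 0,"az": 0,"gripper": 0}
    - {"dx": 0,"dy": 0,"dz": 0,"ax": 0,"ay": 0,"az": 0,"gripper": 0}
    - {"dx": 0,"dy": 0,"dz": 0,"ax": 0,"ay": 0,"az": 0,"gripper": 0}

```text
clock: 5.75
eef_pos: [510.9, 213.5, 97.0]
tool_rot: [-3.141, -0.002, -0.023]
force: [-1.0, -1.6, 7.0]
width: 11.3
gripper_force: 59.5
```

Emit:
step_arm:
  plan:
    - {"dx": 0,"dy": 0,"dz": -0.03,"ax": 0,"ay": 0,"az": 0,"gripper": 0}
    - {"dx": 0,"dy": 0,"dz": -0.06,"ax": 0,"ay": 0,"az": 0,"gripper": 0}
    - {"dx": 0,"dy": 0,"dz": -0.1,"ax": 0,"ay": 0,"az": 0,"gripper": 0}
    - {"dx": 0,"dy": 0,"dz": -0.06,"ax": 0,"ay": 0,"az": 0,"gripper": 0}
    - {"dx": 0.03,"dy": 0.083,"dz": 0,"ax": 0,"ay": 0,"az": 0,"gripper": 0}
    - {"dx": 0.06,"dy": 0.16,"dz": 0,"ax": 0,"ay": 0,"az": 0,"gripper": 0}
    - {"dx": 0.06,"dy": 0.16,"dz": 0,"ax": 0,"ay": 0,"az": 0,"gripper": 0}
    - {"dx": 0.06,"dy": 0.16,"dz": 0,"ax": 0,"ay": 0,"az": 0,"gripper": 0}
    - {"dx": 0.06,"dy": 0.16,"dz": 0,"ax": 0,"ay": 0,"az": 0,"gripper": 0}
    - {"dx": 0.045,"dy": 0.08,"dz": 0,"ax": 0,"ay": 0,"az": 0,"gripper": 0}
    - {"dx": 0,"dy": 0,"dz": 0.1,"ax": 0,"ay": 0,"az": 0,"gripper": 0}
    - {"dx": 0,"dy": 0,"dz": 0.15,"ax": 0,"ay": 0,"az": 0,"gripper": 0}
    - {"dx": 0,"dy": 0,"dz": 0.1,"ax": 0,"ay": 0,"az": 0,"gripper": 0}
    - {"dx": 0,"dy": 0,"dz": 0.05,"ax": 0,"ay": 0,"az": 0,"gripper": 0}
    - {"dx": 0,"dy": 0,"dz": 0.02,"ax": 0,"ay": 0,"az": 0,"gripper": 0}
    - {"dx": 0,"dy": 0,"dz": 0,"ax": 0,"ay": 0,"az": 0,"gripper": 0}
    - {"dx": 0,"dy": 0,"dz": 0,"ax": 0,"ay": 0,"az": 0,"gripper": 0}

```text
clock: 7.88
eef_pos: [600.0, -29.6, 46.0]
tool_rot: [-3.142, -0.002, -0.023]
force: [-0.7, -0.2, -2.9]
width: 10.8
gripper_force: 58.8
```

```bash
python3 -c "
from h import *
s=ctrl.read_state();print(s['eef_pos'],s['tool_rot'],s['force'])
im=shot('top','t2')
cv2.imwrite('pics/t2c.png',cv2.resize(im['color'][150:310,180:500,::-1],None,fx=2.4,fy=2.4,interpolation=3))
"
```

```text
[599.96425261 -29.62191333  46.00006087] [-3.14158349e+00 -2.18017579e-03 -2.30457598e-02] [-0.71569253 -0.19502308 -2.92792945]
```

View pics/t2c.png

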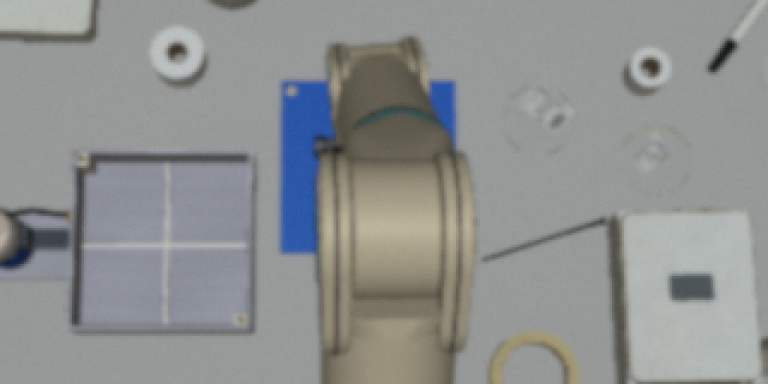

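The top view shows the cover held about 9 mm over clear table, with the open box and its ribs on the left and the lids at (537,118) and (655,158) of the crop. I'll lower it and release.

Emit:
step_arm:
  plan:
    - {"dx": 0,"dy": 0,"dz": 0.015,"ax": 0,"ay": 0,"az": 0,"gripper": 0}
    - {"dx": 0,"dy": 0,"dz": 0.008,"ax": 0,"ay": 0,"az": 0,"gripper": 0}
    - {"dx": 0,"dy": 0,"dz": 0.005,"ax": 0,"ay": 0,"az": 0,"gripper": 0}
    - {"dx": 0,"dy": 0,"dz": 0.002,"ax": 0,"ay": 0,"az": 0,"gripper": 0}
    - {"dx": 0,"dy": 0,"dz": 0,"ax": 0,"ay": 0,"az": 0,"gripper": 0}
    - {"dx": 0,"dy": 0,"dz": 0,"ax": 0,"ay": 0,"az": 0,"gripper": 0}

```text
clock: 8.68
eef_pos: [598.9, -29.6, 37.0]
tool_rot: [3.141, 0.0, -0.023]
force: [-3.2, 1.4, 7.9]
width: 10.7
gripper_force: 60.3
```

```bash
python3 -c "
from h import *
for i in range(4):
  s=ctrl.read_state();print(s['eef_pos'],s['tool_rot'],s['force'])"
```

```text
[598.90164823 -29.62926363  36.95671821] [ 3.14148539e+00  1.15583693e-04 -2.31067949e-02] [-3.18351421  1.39051714  7.90387784]
[598.90164823 -29.62926363  36.95671821] [ 3.14148539e+00  1.15583693e-04 -2.31067949e-02] [-3.18351421  1.39051714  7.90387784]
[598.90164823 -29.62926363  36.95671821] [ 3.14148539e+00  1.15583693e-04 -2.31067949e-02] [-3.18351421  1.39051714  7.90387784]
[598.90164823 -29.62926363  36.95671821] [ 3.14148539e+00  1.15583693e-04 -2.31067949e-02] [-3.18351421  1.39051714  7.90387784]
```

Emit:
step_arm:
  plan:
    - {"dx": 0,"dy": 0,"dz": 0,"ax": 0,"ay": 0,"az": 0,"gripper": 0.5}
    - {"dx": 0,"dy": 0,"dz": 0,"ax": 0,"ay": 0,"az": 0,"gripper": 0.5}
    - {"dx": 0,"dy": 0,"dz": 0,"ax": 0,"ay": 0,"az": 0,"gripper": 0.5}
    - {"dx": 0,"dy": 0,"dz": -0.05,"ax": 0,"ay": 0,"az": 0,"gripper": 0.5}
    - {"dx": 0,"dy": 0,"dz": -0.15,"ax": 0,"ay": 0,"az": 0,"gripper": 0.5}
    - {"dx": 0,"dy": 0,"dz": -0.18,"ax": 0,"ay": 0,"az": 0,"gripper": 0.5}
    - {"dx": 0,"dy": 0,"dz": -0.165,"ax": 0,"ay": 0,"az": 0,"gripper": 0.5}
    - {"dx": -0.02,"dy": 0.174,"dz": 0,"ax": 0,"ay": 0,"az": 0,"gripper": 0.5}
    - {"dx": -0.02,"dy": 0.174,"dz": 0,"ax": 0,"ay": 0,"az": 0,"gripper": 0.5}
    - {"dx": -0.02,"dy": 0.174,"dz": 0,"ax": 0,"ay": 0,"az": 0,"gripper": 0.5}
    - {"dx": -0.025,"dy": 0.174,"dz": 0,"ax": 0,"ay": 0,"az": 0,"gripper": 0.5}
    - {"dx": -0.025,"dy": 0.174,"dz": 0,"ax": 0,"ay": 0,"az": 0,"gripper": 0.5}
    - {"dx": 0,"dy": 0,"dz": 0,"ax": 0,"ay": 0,"az": 0,"gripper": 0.5}
    - {"dx": 0,"dy": 0,"dz": 0,"ax": 0,"ay": 0,"az": 0,"gripper": 0.5}

```text
clock: 10.42
eef_pos: [560.2, -289.1, 200.0]
tool_rot: [-3.141, -0.001, -0.023]
force: [-0.4, 1.0, 0.2]
width: 42.9
gripper_force: 0.0
```

```bash
python3 -c "
from h import *
im=shot('wrist','w3');print(im['T'][:3,3])
cv2.imwrite('pics/w3c.png',cv2.resize(im['color'][60:310,130:480,::-1],None,fx=2.2,fy=2.2,interpolation=3))
"
```

```text
[ 643.58922665 -291.59414068  321.9226456 ]
```

View pics/w3c.png

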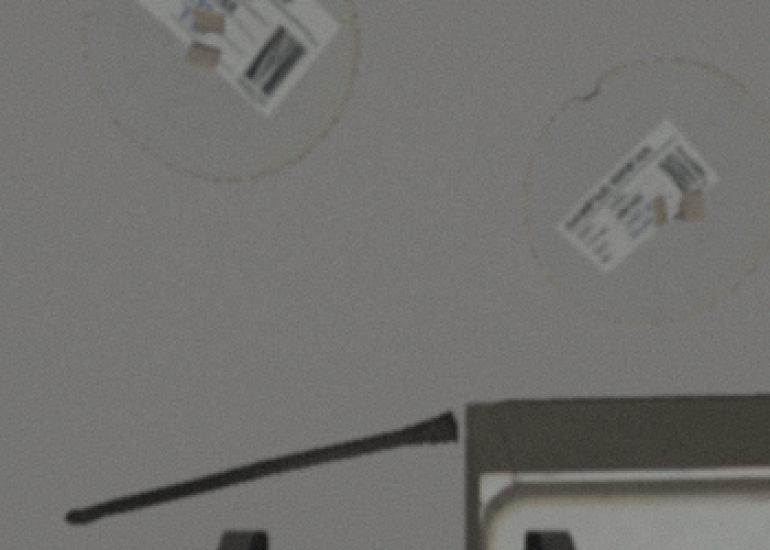

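The crop shows the knobs as tan leaf pairs, at (206,38) for lid A and (675,207) for lid B, on tagged lids. I'll fit their positions and angles.

```bash
python3 -c "
from h import *
im=load('w3')
lab=cv2.cvtColor(im['color'],cv2.COLOR_RGB2LAB).astype(int)
P=pts(im)
for n,(u,v) in dict(A=(223,77),B=(437,154)).items():
    sl=np.s_[v-18:v+18,u-18:u+18]
    m=(lab[sl][...,2]>133)
    vv,uu=np.nonzero(m);r=np.array([ray(im,u-18+a,v-18+b,35)[:2] for a,b in zip(uu,vv)],np.float32)
    k,l,st,c=cv2.connectedComponentsWithStats(m.astype(np.uint8))
    print(n,len(r),cv2.minAreaRect(r),r.mean(0),np.median(P[sl][m][:,2]),ray(im,u,v,35))
    for i in range(1,k):
        if st[i,4]>15: print('  leaf',ray(im,u-18+c[i][0],v-18+c[i][1],35),st[i,4])
print('rimA',ray(im,130+221/2.2,60+45/2.2,6),'rimB',ray(im,130+662/2.2,60+191/2.2,6))
E
"
```

```text
A 122 ((652.2000122070312, -236.97569274902344), (7.759082794189453, 14.8919095993042), 72.27619171142578) [ 652.4762  -236.93507] 34.03995296632354 [ 652.46825019 -236.99143537   35.        ]
  leaf [ 657.34199213 -238.34840889   35.        ] 63
  leaf [ 647.25690553 -235.37047409   35.        ] 58
B 99 ((601.0745239257812, -375.7214660644531), (7.3740739822387695, 14.704244613647461), 7.724347114562988) [ 601.2603  -377.14334] 34.40289178268836 [ 601.09771332 -374.96961479   35.        ]
  leaf [ 601.79362248 -380.19344412   35.        ] 70
rimA [ 650.99371316 -236.44864094    6.        ] rimB [ 602.10895616 -378.59570462    6.        ]Traceback (most recent call last):
  File "<string>", line 15, in <module>
    E
NameError: name 'E' is not defined
```

Emit:
step_arm:
  plan:
    - {"dx": 0.15,"dy": -0.09,"dz": 0,"ax": 0,"ay": 0,"az": 0,"gripper": 0.4}
    - {"dx": 0.153,"dy": -0.091,"dz": 0,"ax": 0,"ay": 0,"az": 0,"gripper": 0.4}
    - {"dx": 0,"dy": 0,"dz": 0.1,"ax": 0,"ay": 0,"az": 0.087,"gripper": 0.4}
    - {"dx": 0,"dy": 0,"dz": 0.1,"ax": 0,"ay": 0,"az": 0.087,"gripper": 0.4}
    - {"dx": 0,"dy": 0,"dz": 0.12,"ax": 0,"ay": 0,"az": 0,"gripper": 0.4}
    - {"dx": 0,"dy": 0,"dz": 0.08,"ax": 0,"ay": 0,"az": 0,"gripper": 0.4}
    - {"dx": 0,"dy": 0,"dz": 0,"ax": 0,"ay": 0,"az": 0,"gripper": 0.4}

```text
clock: 11.35
eef_pos: [651.2, -234.6, 77.4]
tool_rot: [-3.14, 0.005, -0.293]
force: [-0.7, 0.7, 0.4]
width: 34.0
gripper_force: 0.0
```

```bash
python3 -c "
from h import *
to(652.2,-237,44,-0.297)
im=shot('wrist','w4')
lab=cv2.cvtColor(im['color'],cv2.COLOR_RGB2LAB).astype(int);P=pts(im)
m=(lab[...,2]>133)&(np.hypot(P[...,0]-652,P[...,1]+237)<40)&(P[...,2]>25)
print(m.sum(), P[m].mean(0) if m.any() else '')
"
```

```text
pos [ 651.2 -234.6   77.4] rot [-3.1403  0.0046 -0.2934] rows 1 per row [0.0059 0.007  0.1115] total [0.0059 0.007  0.1115]
turn [-0.0008  0.0029  0.0023]
210 [ 650.4980564  -236.07829915   33.9508862 ]
```

Emit:
step_arm:
  plan:
    - {"dx": 0.003,"dy": 0.006,"dz": 0.06,"ax": 0,"ay": 0,"az": 0,"gripper": 0.4}
    - {"dx": 0,"dy": 0,"dz": 0.05,"ax": 0,"ay": 0,"az": 0,"gripper": 0.4}
    - {"dx": 0,"dy": 0,"dz": 0,"ax": 0,"ay": 0,"az": 0,"gripper": 0.1}
    - {"dx": 0,"dy": 0,"dz": 0,"ax": 0,"ay": 0,"az": 0,"gripper": 0}
    - {"dx": 0,"dy": 0,"dz": 0,"ax": 0,"ay": 0,"az": 0,"gripper": 0}
    - {"dx": 0,"dy": 0,"dz": 0,"ax": 0,"ay": 0,"az": 0,"gripper": 0}
    - {"dx": 0,"dy": 0,"dz": 0,"ax": 0,"ay": 0,"az": 0,"gripper": 0}

```text
clock: 12.28
eef_pos: [652.6, -239.6, 46.6]
tool_rot: [-3.142, -0.0, -0.296]
force: [0.4, -0.7, 0.5]
width: 6.2
gripper_force: 58.6
```

Emit:
step_arm:
  plan:
    - {"dx": 0,"dy": 0,"dz": -0.06,"ax": 0,"ay": 0,"az": 0,"gripper": 0}
    - {"dx": 0,"dy": 0,"dz": -0.15,"ax": 0,"ay": 0,"az": 0,"gripper": 0}
    - {"dx": 0,"dy": 0,"dz": -0.16,"ax": 0,"ay": 0,"az": 0,"gripper": 0}
    - {"dx": -0.045,"dy": -0.078,"dz": 0,"ax": 0,"ay": 0,"az": 0,"gripper": 0}
    - {"dx": -0.085,"dy": -0.148,"dz": 0,"ax": 0,"ay": 0,"az": 0,"gripper": 0}
    - {"dx": -0.085,"dy": -0.148,"dz": 0,"ax": 0,"ay": 0,"az": 0,"gripper": 0}
    - {"dx": -0.085,"dy": -0.148,"dz": 0,"ax": 0,"ay": 0,"az": 0,"gripper": 0}
    - {"dx": -0.085,"dy": -0.148,"dz": 0,"ax": 0,"ay": 0,"az": 0,"gripper": 0}
    - {"dx": -0.085,"dy": -0.148,"dz": 0,"ax": 0,"ay": 0,"az": 0,"gripper": 0}
    - {"dx": -0.085,"dy": -0.148,"dz": 0,"ax": 0,"ay": 0,"az": 0,"gripper": 0}
    - {"dx": -0.085,"dy": -0.148,"dz": 0,"ax": 0,"ay": 0,"az": 0,"gripper": 0}
    - {"dx": -0.043,"dy": -0.068,"dz": 0,"ax": 0,"ay": 0,"az": 0,"gripper": 0}
    - {"dx": 0,"dy": 0,"dz": 0,"ax": 0,"ay": 0,"az": 0,"gripper": 0}
    - {"dx": 0,"dy": 0,"dz": 0,"ax": 0,"ay": 0,"az": 0,"gripper": 0}

```text
clock: 14.02
eef_pos: [560.8, 157.9, 158.1]
tool_rot: [3.141, -0.002, -0.298]
force: [-0.7, -0.7, -0.4]
width: 6.3
gripper_force: 58.7
```

```bash
python3 -c "
from h import *
to(559.4,161.1,50)
im=shot('wrist','w5');s=ctrl.read_state();print(s['width'],s['force'])
"
```

```text
pos [560.8 157.9 158.1] rot [ 3.1412e+00 -1.6000e-03 -2.9780e-01] rows 3 per row [-0.0027 -0.0029  0.1201] total [-0.0082 -0.0088  0.3604]
6.496360671632641 [-0.08854243 -0.52609582 -0.48560648]
```

View pics/w5.png

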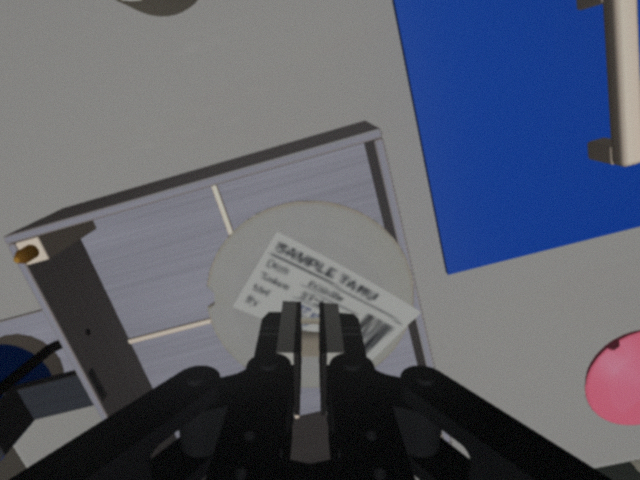

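The held lid is level, with its rim from (208,280) to (413,280), over the (+,-) compartment. The rim corners of the box show at (380,128) and (8,238).

```bash
python3 -c "
from h import *
im=load('w5');print(ray(im,380,128,60),ray(im,8,238,60))"
```

```text
[612.97391418 104.99440124  60.        ] [615.89088555 312.48894827  60.        ]
```

Emit:
step_arm:
  plan:
    - {"dx": -0.008,"dy": -0.009,"dz": 0,"ax": 0,"ay": 0,"az": 0,"gripper": 0}
    - {"dx": 0,"dy": 0,"dz": 0.12,"ax": 0,"ay": 0,"az": 0,"gripper": 0}
    - {"dx": 0,"dy": 0,"dz": 0.12,"ax": 0,"ay": 0,"az": 0,"gripper": 0}
    - {"dx": 0,"dy": 0,"dz": 0.07,"ax": 0,"ay": 0,"az": 0,"gripper": 0}
    - {"dx": 0,"dy": 0,"dz": 0.03,"ax": 0,"ay": 0,"az": 0,"gripper": 0}
    - {"dx": 0,"dy": 0,"dz": 0.017,"ax": 0,"ay": 0,"az": 0,"gripper": 0}
    - {"dx": 0,"dy": 0,"dz": 0,"ax": 0,"ay": 0,"az": 0,"gripper": 0}
    - {"dx": 0,"dy": 0,"dz": 0,"ax": 0,"ay": 0,"az": 0,"gripper": 0}

```text
clock: 15.08
eef_pos: [559.2, 162.8, 51.0]
tool_rot: [-3.141, -0.001, -0.296]
force: [0.5, 0.6, 0.5]
width: 6.6
gripper_force: 58.7
```

Emit:
step_arm:
  plan:
    - {"dx": 0,"dy": 0,"dz": 0,"ax": 0,"ay": 0,"az": 0,"gripper": 0.4}
    - {"dx": 0,"dy": 0,"dz": 0,"ax": 0,"ay": 0,"az": 0,"gripper": 0.4}
    - {"dx": 0,"dy": 0,"dz": 0,"ax": 0,"ay": 0,"az": 0,"gripper": 0.4}
    - {"dx": 0,"dy": 0,"dz": -0.1,"ax": 0,"ay": 0,"az": 0,"gripper": 0.4}
    - {"dx": 0,"dy": 0,"dz": -0.2,"ax": 0,"ay": 0,"az": 0,"gripper": 0.4}
    - {"dx": 0,"dy": 0,"dz": -0.2,"ax": 0,"ay": 0,"az": 0,"gripper": 0.4}
    - {"dx": 0.054,"dy": 0.178,"dz": 0,"ax": 0,"ay": 0,"az": 0,"gripper": 0.4}
    - {"dx": 0.054,"dy": 0.178,"dz": 0,"ax": 0,"ay": 0,"az": 0,"gripper": 0.4}
    - {"dx": 0.054,"dy": 0.178,"dz": 0,"ax": 0,"ay": 0,"az": 0,"gripper": 0.4}
    - {"dx": 0.054,"dy": 0.178,"dz": 0,"ax": 0,"ay": 0,"az": 0,"gripper": 0.4}
    - {"dx": 0.054,"dy": 0.178,"dz": 0,"ax": 0,"ay": 0,"az": 0,"gripper": 0.4}
    - {"dx": 0.054,"dy": 0.178,"dz": 0,"ax": 0,"ay": 0,"az": 0,"gripper": 0.4}
    - {"dx": 0.054,"dy": 0.178,"dz": 0,"ax": 0,"ay": 0,"az": 0,"gripper": 0.4}
    - {"dx": 0.054,"dy": 0.178,"dz": 0,"ax": 0,"ay": 0,"az": 0,"gripper": 0.4}
    - {"dx": 0.054,"dy": 0.178,"dz": 0,"ax": 0,"ay": 0,"az": 0,"gripper": 0.4}
    - {"dx": 0,"dy": 0,"dz": 0,"ax": 0,"ay": 0,"az": -0.091,"gripper": 0.4}
    - {"dx": 0,"dy": 0,"dz": 0,"ax": 0,"ay": 0,"az": -0.091,"gripper": 0.4}
    - {"dx": 0,"dy": 0,"dz": 0,"ax": 0,"ay": 0,"az": -0.091,"gripper": 0.4}
    - {"dx": 0,"dy": 0,"dz": 0,"ax": 0,"ay": 0,"az": 0,"gripper": 0.4}
    - {"dx": 0,"dy": 0,"dz": 0,"ax": 0,"ay": 0,"az": 0,"gripper": 0.4}

```text
clock: 17.58
eef_pos: [557.6, -339.6, 200.2]
tool_rot: [-3.142, 0.0, 0.13]
force: [-0.2, 0.5, 0.1]
width: 34.1
gripper_force: 0.0
```

```bash
python3 -c "
from h import *
s=ctrl.read_state();print(s['eef_pos'],s['tool_rot'],s['width'])
im=shot('wrist','w6');t=shot('top','t6')
a=cv2.resize(im['color'][:320,...,::-1],(800,400));b=cv2.resize(t['color'][205:295,200:340,::-1],(311,200),interpolation=3)
cv2.imwrite('pics/c6.png',np.vstack([a,np.hstack([b,np.zeros((200,489,3),np.uint8)])]))
lab=cv2.cvtColor(im['color'],cv2.COLOR_RGB2LAB).astype(int);P=pts(im)
m=(lab[...,2]>133)&(np.hypot(P[...,0]-601,P[...,1]+376)<40)&(P[...,2]>25)&(P[...,2]<50)
print(m.sum())
if m.any():
  v,u=np.nonzero(m);r=np.array([ray(im,a,b,35)[:2] for a,b in zip(u,v)],np.float32);print(cv2.minAreaRect(r),r.mean(0))
"
```

```text
[ 557.55542109 -339.56848101  200.16986786] [-3.14155538e+00  1.77943124e-04  1.30051553e-01] 34.08131998711508
86
((601.2076416015625, -375.6566162109375), (7.997610569000244, 14.55825138092041), 7.4125261306762695) [ 601.08295 -377.36084]
```

View pics/c6.png

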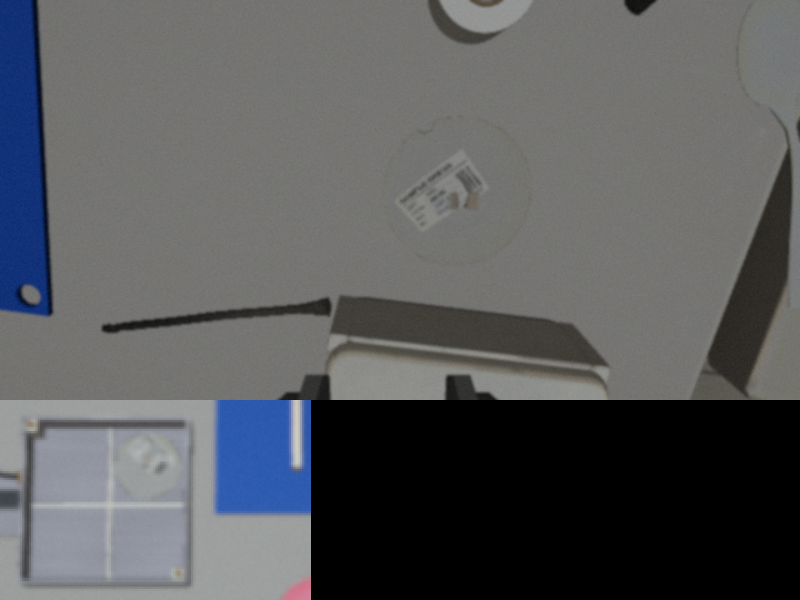

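Lid A lies in its compartment ((148,465) in the inset). Lid B has its knob at about (462,201), unmoved. Next I pick up B.

Emit:
step_arm:
  plan:
    - {"dx": 0.128,"dy": 0.14,"dz": 0,"ax": 0,"ay": 0,"az": 0,"gripper": 0.45}
    - {"dx": 0,"dy": 0,"dz": 0.15,"ax": 0,"ay": 0,"az": 0,"gripper": 0.45}
    - {"dx": 0,"dy": 0,"dz": 0.15,"ax": 0,"ay": 0,"az": 0,"gripper": 0.45}
    - {"dx": 0,"dy": 0,"dz": 0.1,"ax": 0,"ay": 0,"az": 0,"gripper": 0.45}
    - {"dx": 0,"dy": 0,"dz": 0.07,"ax": 0,"ay": 0,"az": 0,"gripper": 0.45}
    - {"dx": 0,"dy": 0,"dz": 0.04,"ax": 0,"ay": 0,"az": 0,"gripper": 0.45}
    - {"dx": 0,"dy": 0,"dz": 0,"ax": 0,"ay": 0,"az": 0,"gripper": 0.2}
    - {"dx": 0,"dy": 0,"dz": 0,"ax": 0,"ay": 0,"az": 0,"gripper": 0}
    - {"dx": 0,"dy": 0,"dz": 0,"ax": 0,"ay": 0,"az": 0,"gripper": 0}
    - {"dx": 0,"dy": 0,"dz": 0,"ax": 0,"ay": 0,"az": 0,"gripper": 0}
    - {"dx": 0,"dy": 0,"dz": 0,"ax": 0,"ay": 0,"az": 0,"gripper": 0}

```text
clock: 19.05
eef_pos: [601.6, -376.4, 47.9]
tool_rot: [3.141, -0.001, 0.132]
force: [-0.2, -0.3, 2.3]
width: 11.5
gripper_force: 58.7
```

Emit:
step_arm:
  plan:
    - {"dx": 0,"dy": 0,"dz": -0.06,"ax": 0,"ay": 0,"az": 0,"gripper": 0}
    - {"dx": 0,"dy": 0,"dz": -0.16,"ax": 0,"ay": 0,"az": 0,"gripper": 0}
    - {"dx": 0,"dy": 0,"dz": -0.18,"ax": 0,"ay": 0,"az": 0,"gripper": 0}
    - {"dx": 0,"dy": -0.08,"dz": 0,"ax": 0,"ay": 0,"az": 0,"gripper": 0}
    - {"dx": -0.016,"dy": -0.18,"dz": 0,"ax": 0,"ay": 0,"az": 0,"gripper": 0}
    - {"dx": -0.016,"dy": -0.18,"dz": 0,"ax": 0,"ay": 0,"az": 0,"gripper": 0}
    - {"dx": -0.016,"dy": -0.18,"dz": 0,"ax": 0,"ay": 0,"az": 0,"gripper": 0}
    - {"dx": -0.016,"dy": -0.18,"dz": 0,"ax": 0,"ay": 0,"az": 0,"gripper": 0}
    - {"dx": -0.016,"dy": -0.18,"dz": 0,"ax": 0,"ay": 0,"az": 0,"gripper": 0}
    - {"dx": -0.016,"dy": -0.18,"dz": 0,"ax": 0,"ay": 0,"az": 0,"gripper": 0}
    - {"dx": -0.016,"dy": -0.18,"dz": 0,"ax": 0,"ay": 0,"az": 0,"gripper": 0}
    - {"dx": -0.016,"dy": -0.18,"dz": 0,"ax": 0,"ay": 0,"az": 0,"gripper": 0}
    - {"dx": -0.016,"dy": -0.18,"dz": 0,"ax": 0,"ay": 0,"az": 0,"gripper": 0}
    - {"dx": -0.016,"dy": -0.18,"dz": 0,"ax": 0,"ay": 0,"az": 0,"gripper": 0}
    - {"dx": -0.016,"dy": -0.18,"dz": 0,"ax": 0,"ay": 0,"az": 0,"gripper": 0}
    - {"dx": -0.006,"dy": -0.115,"dz": 0,"ax": 0,"ay": 0,"az": 0,"gripper": 0}
    - {"dx": 0,"dy": 0,"dz": 0,"ax": 0,"ay": 0,"az": 0,"gripper": 0}
    - {"dx": 0,"dy": 0,"dz": 0,"ax": 0,"ay": 0,"az": 0,"gripper": 0}

```text
clock: 21.3
eef_pos: [461.3, 262.7, 167.9]
tool_rot: [3.141, -0.001, 0.132]
force: [0.5, -0.3, 0.2]
width: 11.3
gripper_force: 58.7
```

```bash
python3 -c "
from h import *
to(461.6,263.3,52.5,n=1)
im=shot('wrist','w7');s=ctrl.read_state();print(s['width'],s['force'],s['clock'])
"
```

```text
pos [461.3 262.7 167.9] rot [ 3.1411e+00 -8.0000e-04  1.3200e-01] rows 1 per row [ 0.0009 -0.0021  0.3846] total [ 0.0009 -0.0021  0.3846]
11.345640723427382 [-0.46183738  0.13542365 -0.794684  ] 21.35
```

View pics/w7.png

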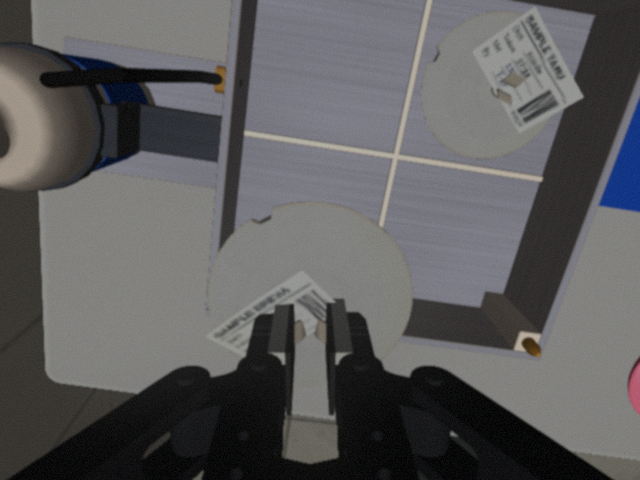

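Lid B is held level over the (-,+) compartment, with its rim from (208,290) to (412,290). Lid A sits inside its compartment at (495,85). I'll lower B and release it.

Emit:
step_arm:
  plan:
    - {"dx": 0.001,"dy": -0.002,"dz": 0.12,"ax": 0,"ay": 0,"az": 0,"gripper": 0}
    - {"dx": 0,"dy": 0,"dz": 0.13,"ax": 0,"ay": 0,"az": 0,"gripper": 0}
    - {"dx": 0,"dy": 0,"dz": 0.08,"ax": 0,"ay": 0,"az": 0,"gripper": 0}
    - {"dx": 0,"dy": 0,"dz": 0.035,"ax": 0,"ay": 0,"az": 0,"gripper": 0}
    - {"dx": 0,"dy": 0,"dz": 0.018,"ax": 0,"ay": 0,"az": 0,"gripper": 0}
    - {"dx": 0,"dy": 0,"dz": 0,"ax": 0,"ay": 0,"az": 0,"gripper": 0}
    - {"dx": 0,"dy": 0,"dz": 0,"ax": 0,"ay": 0,"az": 0,"gripper": 0}
    - {"dx": 0,"dy": 0,"dz": 0,"ax": 0,"ay": 0,"az": 0,"gripper": 0.4}
    - {"dx": 0,"dy": 0,"dz": 0,"ax": 0,"ay": 0,"az": 0,"gripper": 0.4}
    - {"dx": 0,"dy": 0,"dz": 0,"ax": 0,"ay": 0,"az": 0,"gripper": 0.4}
    - {"dx": 0,"dy": 0,"dz": -0.1,"ax": 0,"ay": 0,"az": 0,"gripper": 0.4}
    - {"dx": 0,"dy": 0,"dz": -0.2,"ax": 0,"ay": 0,"az": 0,"gripper": 0.4}
    - {"dx": 0,"dy": 0,"dz": -0.2,"ax": 0,"ay": 0,"az": 0,"gripper": 0.4}
    - {"dx": 0,"dy": 0,"dz": 0,"ax": 0,"ay": 0,"az": 0,"gripper": 0.4}

```text
clock: 23.1
eef_pos: [463.8, 265.7, 207.0]
tool_rot: [-3.137, -0.009, 0.132]
force: [-0.1, -0.8, -0.6]
width: 33.8
gripper_force: 0.0
```

```bash
python3 -c "
from h import *
to(598.9,-29.6,200,-0.023,8)
shot('wrist','w8');t=shot('top','t8')
print(ctrl.read_state()['clock'])
"
```

```text
pos [463.8 265.7 207. ] rot [-3.1375 -0.0091  0.1324] rows 8 per row [0.0395 0.1294 0.0027] total [0.3162 1.0352 0.0219]
turn [-0.0031 -0.0056  0.0989]
23.2
```

View pics/w8.png

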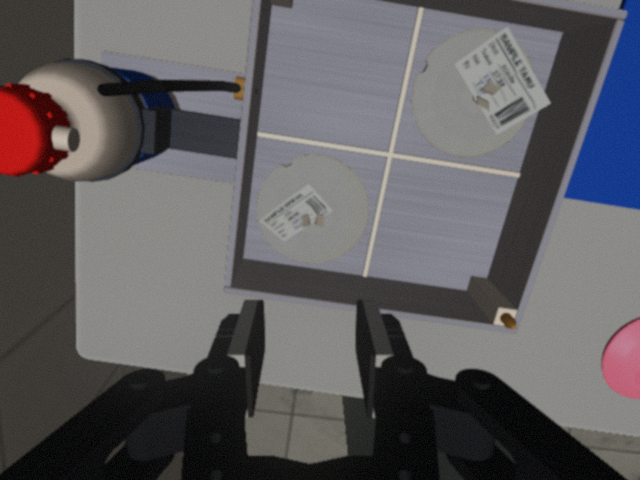

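Both lids lie flat in their own compartments, at (312,208) and (485,90). Next I regrip the cover.

Emit:
step_arm:
  plan:
    - {"dx": 0.054,"dy": 0.171,"dz": 0,"ax": 0,"ay": 0,"az": 0,"gripper": 0.4}
    - {"dx": 0.054,"dy": 0.171,"dz": 0,"ax": 0,"ay": 0,"az": 0,"gripper": 0.4}
    - {"dx": 0.054,"dy": 0.171,"dz": 0,"ax": 0,"ay": 0,"az": 0,"gripper": 0.4}
    - {"dx": 0.054,"dy": 0.171,"dz": 0,"ax": 0,"ay": 0,"az": 0,"gripper": 0.4}
    - {"dx": 0.054,"dy": 0.171,"dz": 0,"ax": 0,"ay": 0,"az": 0,"gripper": 0.4}
    - {"dx": 0.054,"dy": 0.171,"dz": 0,"ax": 0,"ay": 0,"az": 0,"gripper": 0.4}
    - {"dx": 0,"dy": 0,"dz": 0,"ax": 0,"ay": 0,"az": 0.05,"gripper": 0.4}
    - {"dx": 0,"dy": 0,"dz": 0,"ax": 0,"ay": 0,"az": 0.049,"gripper": 0.4}
    - {"dx": 0,"dy": 0,"dz": 0,"ax": 0,"ay": 0,"az": 0,"gripper": 0.4}
    - {"dx": 0,"dy": 0,"dz": 0,"ax": 0,"ay": 0,"az": 0,"gripper": 0.4}
    - {"dx": 0,"dy": 0,"dz": 0,"ax": 0,"ay": 0,"az": 0,"gripper": 0.4}

```text
clock: 24.58
eef_pos: [598.0, -27.9, 201.9]
tool_rot: [-3.142, 0.001, -0.022]
force: [-0.3, -0.2, -0.3]
width: 34.0
gripper_force: 0.0
```

```bash
python3 -c "
from h import *
to(598.9,-29.6,38,-0.0230,1)
im=shot('wrist','w9')
P=pts(im);hsv=cv2.cvtColor(im['color'],cv2.COLOR_RGB2HSV)
w=(hsv[...,1]<60)&(abs(P[...,2]-39)<6)&(abs(P[...,0]-600)<90)&(abs(P[...,1]+30)<60)
v,u=np.nonzero(w);r=np.array([ray(im,a,b,39)[:2] for a,b in zip(u,v)],np.float32);print(len(r),cv2.minAreaRect(r))
to(598.9,-29.6,38,-0.0230,1)
"
```

```text
pos [598.  -27.9 201.9] rot [-3.1415e+00  8.0000e-04 -2.1900e-02] rows 1 per row [0.0036 0.0055 0.5464] total [0.0036 0.0055 0.5464]
turn [-0.      0.0005  0.0007]
2319 ((599.2119750976562, -30.154888153076172), (11.555930137634277, 98.92591857910156), 88.4562759399414)
pos [598.1 -28.  202.1] rot [-3.1416e+00  4.0000e-04 -2.2200e-02] rows 1 per row [0.0031 0.0053 0.547 ] total [0.0031 0.0053 0.547 ]
turn [-0.      0.0003  0.0005]
```

Emit:
step_arm:
  plan:
    - {"dx": 0.004,"dy": 0.007,"dz": 0.1,"ax": 0,"ay": 0,"az": 0.002,"gripper": 0.4}
    - {"dx": 0,"dy": 0,"dz": 0.15,"ax": 0,"ay": 0,"az": 0,"gripper": 0.4}
    - {"dx": 0,"dy": 0,"dz": 0.15,"ax": 0,"ay": 0,"az": 0,"gripper": 0.4}
    - {"dx": 0,"dy": 0,"dz": 0.1,"ax": 0,"ay": 0,"az": 0,"gripper": 0.4}
    - {"dx": 0,"dy": 0,"dz": 0.047,"ax": 0,"ay": 0,"az": 0,"gripper": 0.4}
    - {"dx": 0,"dy": 0,"dz": 0,"ax": 0,"ay": 0,"az": 0,"gripper": 0.4}
    - {"dx": 0,"dy": 0,"dz": 0,"ax": 0,"ay": 0,"az": 0,"gripper": 0.1}
    - {"dx": 0,"dy": 0,"dz": 0,"ax": 0,"ay": 0,"az": 0,"gripper": 0}
    - {"dx": 0,"dy": 0,"dz": 0,"ax": 0,"ay": 0,"az": 0,"gripper": 0}
    - {"dx": 0,"dy": 0,"dz": 0,"ax": 0,"ay": 0,"az": 0,"gripper": 0}
    - {"dx": 0,"dy": 0,"dz": 0,"ax": 0,"ay": 0,"az": 0,"gripper": 0}
    - {"dx": 0,"dy": 0,"dz": 0,"ax": 0,"ay": 0,"az": 0,"gripper": 0}

```text
clock: 26.12
eef_pos: [600.5, -30.3, 39.8]
tool_rot: [-3.142, -0.003, -0.026]
force: [-0.4, 0.5, 7.2]
width: 11.0
gripper_force: 59.8
```

Emit:
step_arm:
  plan:
    - {"dx": 0,"dy": 0,"dz": -0.05,"ax": 0,"ay": 0,"az": 0,"gripper": 0}
    - {"dx": 0,"dy": 0,"dz": -0.12,"ax": 0,"ay": 0,"az": 0,"gripper": 0}
    - {"dx": 0,"dy": 0,"dz": -0.15,"ax": 0,"ay": 0,"az": 0,"gripper": 0}
    - {"dx": 0,"dy": 0,"dz": -0.1,"ax": 0,"ay": 0,"az": 0,"gripper": 0}
    - {"dx": -0.03,"dy": -0.08,"dz": 0,"ax": 0,"ay": 0,"az": 0,"gripper": 0}
    - {"dx": -0.06,"dy": -0.15,"dz": 0,"ax": 0,"ay": 0,"az": 0,"gripper": 0}
    - {"dx": -0.06,"dy": -0.15,"dz": 0,"ax": 0,"ay": 0,"az": 0,"gripper": 0}
    - {"dx": -0.06,"dy": -0.15,"dz": 0,"ax": 0,"ay": 0,"az": 0,"gripper": 0}
    - {"dx": -0.06,"dy": -0.15,"dz": 0,"ax": 0,"ay": 0,"az": 0,"gripper": 0}
    - {"dx": -0.05,"dy": -0.121,"dz": 0,"ax": 0,"ay": 0,"az": 0,"gripper": 0}
    - {"dx": 0,"dy": 0,"dz": 0,"ax": 0,"ay": 0,"az": 0,"gripper": 0}
    - {"dx": 0,"dy": 0,"dz": 0,"ax": 0,"ay": 0,"az": 0,"gripper": 0}
    - {"dx": 0,"dy": 0,"dz": 0,"ax": 0,"ay": 0,"az": 0,"gripper": 0}

```text
clock: 27.75
eef_pos: [510.2, 210.7, 164.4]
tool_rot: [3.141, -0.0, -0.029]
force: [0.1, 0.6, -2.6]
width: 10.7
gripper_force: 58.9
```

```bash
python3 -c "
from h import *
to(510.8,212.5,97,-0.0230,1)
im=shot('wrist','w10')
P=pts(im);hsv=cv2.cvtColor(im['color'],cv2.COLOR_RGB2HSV);p=ctrl.read_state()['eef_pos'];h=p[2]+2
w=(hsv[...,1]<60)&(abs(P[...,2]-h)<8)&(abs(P[...,0]-p[0])<70)&(abs(P[...,1]-p[1])<12)
v,u=np.nonzero(w);r=np.array([ray(im,a,b,h)[:2] for a,b in zip(u,v)],np.float32);print(len(r),r[:,0].max()-p[0])
t=shot('top','t10')
print(ctrl.read_state()['width'])
"
```

```text
pos [510.2 210.7 164.4] rot [ 3.1407e+00 -4.0000e-04 -2.8600e-02] rows 1 per row [ 0.0016 -0.0062  0.2248] total [ 0.0016 -0.0062  0.2248]
turn [ 0.0006 -0.0003 -0.0036]
9829 50.407866373646186
10.921446474153159
```

View pics/w10.png

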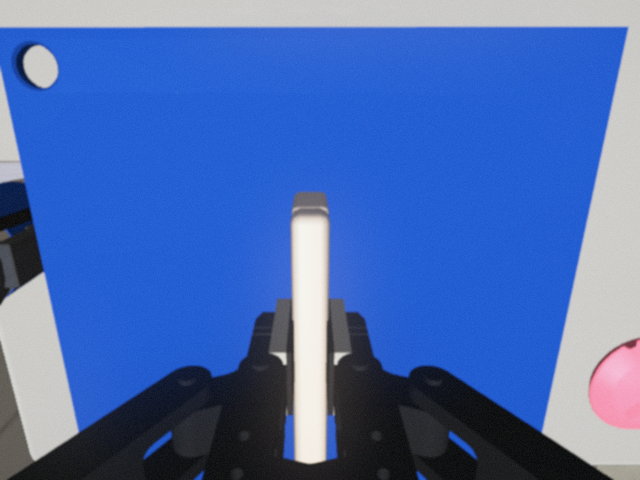

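The cover is held level and square, with its near hole at (40,66). I'll check that hole against the pins measured earlier.

```bash
python3 -c "
from h import *
im=load('w10');z=164.4-37+5
print('hole now',ray(im,41,66,z),ray(im,41,66,z-3))
im=load('w2');print('pins',ray(im,213.5,74.5,73),ray(im,391.5,259.5,73))
im=load('w7');print('pin--',ray(im,532,346,73))
im=load('w5');print('pin++',ray(im,24,256,73))
"
```

```text
hole now [603.73575239 297.5698709  132.4       ] [603.93234938 299.31496041 129.4       ]
pins [604.95349786 300.69721739  73.        ] [418.13682978 122.53697122  73.        ]
pin-- [419.97312472 125.2506088   73.        ]
pin++ [606.11069803 299.00935041  73.        ]
```

Emit:
step_arm:
  plan:
    - {"dx": 0.003,"dy": -0.006,"dz": 0.05,"ax": 0,"ay": 0,"az": -0.003,"gripper": 0}
    - {"dx": 0,"dy": 0,"dz": 0.08,"ax": 0,"ay": 0,"az": 0,"gripper": 0}
    - {"dx": 0,"dy": 0,"dz": 0.04,"ax": 0,"ay": 0,"az": 0,"gripper": 0}
    - {"dx": 0,"dy": 0,"dz": 0.01,"ax": 0,"ay": 0,"az": 0,"gripper": 0}
    - {"dx": 0,"dy": 0,"dz": 0.01,"ax": 0,"ay": 0,"az": 0,"gripper": 0}
    - {"dx": 0,"dy": 0,"dz": 0.01,"ax": 0,"ay": 0,"az": 0,"gripper": 0}
    - {"dx": 0,"dy": 0,"dz": 0,"ax": 0,"ay": 0,"az": 0,"gripper": 0}
    - {"dx": 0,"dy": 0,"dz": 0,"ax": 0,"ay": 0,"az": 0,"gripper": 0}

```text
clock: 28.85
eef_pos: [510.8, 214.3, 104.5]
tool_rot: [-3.141, -0.001, -0.021]
force: [1.0, 0.2, -1.9]
width: 10.8
gripper_force: 58.8
```

Emit:
step_arm:
  plan:
    - {"dx": 0,"dy": 0,"dz": 0.01,"ax": 0,"ay": 0,"az": 0,"gripper": 0}
    - {"dx": 0,"dy": 0,"dz": 0.008,"ax": 0,"ay": 0,"az": 0,"gripper": 0}
    - {"dx": 0,"dy": 0,"dz": 0.006,"ax": 0,"ay": 0,"az": 0,"gripper": 0}
    - {"dx": 0,"dy": 0,"dz": 0,"ax": 0,"ay": 0,"az": 0,"gripper": 0}
    - {"dx": 0,"dy": 0,"dz": 0,"ax": 0,"ay": 0,"az": 0,"gripper": 0}

```text
clock: 29.48
eef_pos: [510.7, 214.3, 99.7]
tool_rot: [-3.141, -0.001, -0.022]
force: [-6.0, -2.3, 22.1]
width: 10.5
gripper_force: 62.3
```

Emit:
step_arm:
  plan:
    - {"dx": 0,"dy": 0,"dz": 0,"ax": 0,"ay": 0,"az": 0,"gripper": 0.4}
    - {"dx": 0,"dy": 0,"dz": 0,"ax": 0,"ay": 0,"az": 0,"gripper": 0.4}
    - {"dx": 0,"dy": 0,"dz": 0,"ax": 0,"ay": 0,"az": 0,"gripper": 0.4}
    - {"dx": 0,"dy": 0,"dz": -0.1,"ax": 0,"ay": 0,"az": 0,"gripper": 0.4}
    - {"dx": 0,"dy": 0,"dz": -0.2,"ax": 0,"ay": 0,"az": 0,"gripper": 0.4}
    - {"dx": 0,"dy": 0,"dz": -0.2,"ax": 0,"ay": 0,"az": 0,"gripper": 0.1}
    - {"dx": 0,"dy": 0,"dz": -0.1,"ax": 0,"ay": 0,"az": 0,"gripper": 0}
    - {"dx": 0,"dy": 0,"dz": 0,"ax": 0,"ay": 0,"az": 0,"gripper": 0}
    - {"dx": 0,"dy": 0,"dz": 0,"ax": 0,"ay": 0,"az": 0,"gripper": 0}
    - {"dx": 0,"dy": 0,"dz": 0,"ax": 0,"ay": 0,"az": 0,"gripper": 0}

```text
clock: 30.72
eef_pos: [509.8, 213.9, 275.3]
tool_rot: [3.14, 0.003, -0.021]
force: [-0.4, 0.4, -0.1]
width: -0.1
gripper_force: 0.0
```

```bash
python3 -c "
from h import *
im=shot('wrist','w11');P=pts(im);hsv=cv2.cvtColor(im['color'],cv2.COLOR_RGB2HSV)
m=cv2.inRange(hsv,(105,150,40),(125,255,255))>0
q=P[m];q=q[(abs(q[:,2]-66)<15)&(q[:,1]<322)&(q[:,1]>100)]
A=np.c_[q[:,:2]-[510,212],np.ones(len(q))];print('plane',np.linalg.lstsq(A,q[:,2],rcond=None)[0],cv2.minAreaRect(q[:,:2].astype(np.float32)))
w=(hsv[...,1]<60)&(abs(P[...,2]-99)<6)&(abs(P[...,0]-507)<90)&(abs(P[...,1]-212)<60)
v,u=np.nonzero(w);r=np.array([ray(im,a,b,99)[:2] for a,b in zip(u,v)],np.float32);print(cv2.minAreaRect(r))
rd=(cv2.inRange(hsv,(0,150,60),(8,255,255))>0)&(abs(P[...,2]-155)<6)
if rd.any(): print('cap',P[rd].mean(0),np.ptp(P[rd],axis=0))
to(515,396,220,n=4)
"
```

```text
plane [-4.46857245e-04 -2.20820399e-04  6.64368754e+01] ((508.6288146972656, 214.18356323242188), (210.07252502441406, 209.3702850341797), 88.77069091796875)
((509.592529296875, 213.96746826171875), (11.277898788452148, 99.31267547607422), 88.58555603027344)
cap [514.73717035 388.49006861 155.40519034] [36.10251606 22.60089924  9.34681595]
pos [509.9 213.9 275.5] rot [ 3.1402e+00  2.6000e-03 -2.1400e-02] rows 4 per row [ 0.0011 -0.1519  0.046 ] total [ 0.0045 -0.6074  0.1842]
```

View pics/w11.png

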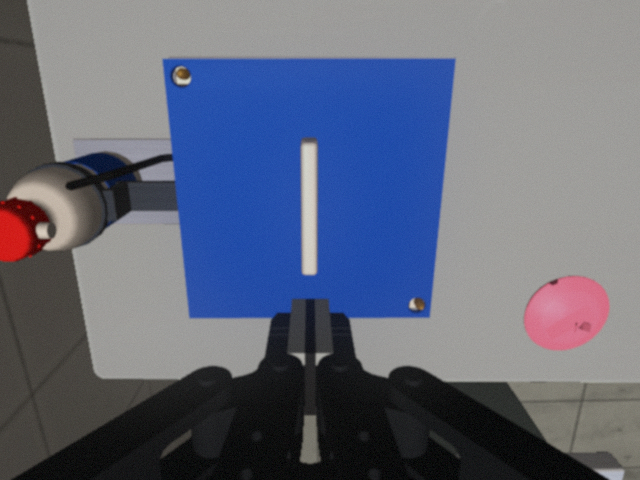

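The cover is flat and seated, with both pins through their holes at (181,76) and (417,304). Next is the cap, with the fingers shut.

Emit:
step_arm:
  plan:
    - {"dx": 0.004,"dy": -0.15,"dz": 0,"ax": 0,"ay": 0,"az": 0,"gripper": 0}
    - {"dx": 0,"dy": -0.15,"dz": 0,"ax": 0,"ay": 0,"az": 0,"gripper": 0}
    - {"dx": 0,"dy": -0.15,"dz": 0,"ax": 0,"ay": 0,"az": 0,"gripper": 0}
    - {"dx": 0,"dy": -0.157,"dz": 0,"ax": 0,"ay": 0,"az": 0,"gripper": 0}
    - {"dx": 0,"dy": 0,"dz": 0.15,"ax": 0,"ay": 0,"az": 0,"gripper": 0}
    - {"dx": 0,"dy": 0,"dz": 0.1,"ax": 0,"ay": 0,"az": 0,"gripper": 0}
    - {"dx": 0,"dy": 0,"dz": 0,"ax": 0,"ay": 0,"az": 0,"gripper": 0}
    - {"dx": 0,"dy": 0,"dz": 0,"ax": 0,"ay": 0,"az": 0,"gripper": 0}
    - {"dx": 0,"dy": 0,"dz": 0,"ax": 0,"ay": 0,"az": 0,"gripper": 0}

```text
clock: 31.9
eef_pos: [516.6, 396.7, 203.7]
tool_rot: [-3.14, -0.002, -0.022]
force: [-0.3, -0.4, 0.9]
width: 0.1
gripper_force: 0.0
```

Emit:
step_arm:
  plan:
    - {"dx": -0.002,"dy": 0,"dz": 0.06,"ax": 0,"ay": 0,"az": 0,"gripper": 0}
    - {"dx": 0,"dy": 0,"dz": 0.03,"ax": 0,"ay": 0,"az": 0,"gripper": 0}
    - {"dx": 0,"dy": 0,"dz": 0.014,"ax": 0,"ay": 0,"az": 0,"gripper": 0}
    - {"dx": 0,"dy": 0,"dz": 0.014,"ax": 0,"ay": 0,"az": 0,"gripper": 0}
    - {"dx": 0,"dy": 0,"dz": 0,"ax": 0,"ay": 0,"az": 0,"gripper": 0}

```text
clock: 32.52
eef_pos: [514.7, 396.1, 169.0]
tool_rot: [3.142, 0.0, -0.021]
force: [-5.1, -3.8, 18.0]
width: 0.3
gripper_force: 8.5
```

Emit:
step_arm:
  plan:
    - {"dx": 0,"dy": 0,"dz": 0,"ax": 0,"ay": 0,"az": 0,"gripper": 0}
    - {"dx": 0,"dy": 0,"dz": 0,"ax": 0,"ay": 0,"az": 0,"gripper": 0}
    - {"dx": 0,"dy": 0,"dz": 0,"ax": 0,"ay": 0,"az": 0,"gripper": 0}
    - {"dx": 0,"dy": 0,"dz": 0,"ax": 0,"ay": 0,"az": 0,"gripper": 0}
    - {"dx": 0,"dy": 0,"dz": 0,"ax": 0,"ay": 0,"az": 0,"gripper": 0}
    - {"dx": 0,"dy": 0,"dz": 0,"ax": 0,"ay": 0,"az": 0,"gripper": 0}
    - {"dx": 0,"dy": 0,"dz": 0,"ax": 0,"ay": 0,"az": 0,"gripper": 0}

```text
clock: 33.4
eef_pos: [514.7, 396.1, 169.0]
tool_rot: [-3.142, 0.0, -0.021]
force: [-5.0, -4.0, 16.9]
width: -0.3
gripper_force: 8.4
```

Emit:
step_arm:
  plan:
    - {"dx": 0,"dy": 0,"dz": -0.1,"ax": 0,"ay": 0,"az": 0,"gripper": 0}
    - {"dx": 0,"dy": 0,"dz": -0.1,"ax": 0,"ay": 0,"az": 0,"gripper": 0}
    - {"dx": 0,"dy": 0,"dz": -0.06,"ax": 0,"ay": 0,"az": 0,"gripper": 0}
    - {"dx": -0.002,"dy": 0.15,"dz": 0,"ax": 0,"ay": 0,"az": 0,"gripper": 0}
    - {"dx": 0,"dy": 0.15,"dz": 0,"ax": 0,"ay": 0,"az": 0,"gripper": 0}
    - {"dx": 0,"dy": 0.15,"dz": 0,"ax": 0,"ay": 0,"az": 0,"gripper": 0.4}
    - {"dx": 0,"dy": 0.157,"dz": 0,"ax": 0,"ay": 0,"az": 0,"gripper": 0.4}
    - {"dx": 0,"dy": 0,"dz": 0,"ax": 0,"ay": 0,"az": 0,"gripper": 0.4}
    - {"dx": 0,"dy": 0,"dz": 0,"ax": 0,"ay": 0,"az": 0,"gripper": 0.4}
    - {"dx": 0,"dy": 0,"dz": 0,"ax": 0,"ay": 0,"az": 0,"gripper": 0.4}

```text
clock: 34.65
eef_pos: [510.4, 215.9, 244.5]
tool_rot: [-3.141, 0.0, -0.019]
force: [-0.1, 0.7, 0.0]
width: 34.4
gripper_force: 0.0
```

```bash
python3 -c "
from h import *
to(509.8,213.9,98.5,-.0225,1)
for n in('wrist','top'):
  im=shot(n,n+'12');P=pts(im);hsv=cv2.cvtColor(im['color'],cv2.COLOR_RGB2HSV)
  rd=(cv2.inRange(hsv,(0,150,60),(8,255,255))>0)&(abs(P[...,0]-515)<30)&(abs(P[...,1]-395)<30);print('cap',rd.sum(),np.percentile(P[rd][:,2],[50,80]) if rd.any() else '')
  w=(hsv[...,1]<60)&(abs(P[...,2]-99)<6)&(abs(P[...,0]-507)<90)&(abs(P[...,1]-212)<60)
  v,u=np.nonzero(w);r=np.array([ray(im,a,b,99)[:2] for a,b in zip(u,v)],np.float32);print(len(r) and cv2.minAreaRect(r))
"
```

```text
pos [510.4 215.9 244.5] rot [-3.1407e+00  1.0000e-04 -1.9200e-02] rows 1 per row [-0.0019  0.0071  0.4865] total [-0.0019  0.0071  0.4865]
turn [-0.0006  0.0001  0.0021]
cap 623 [145.81837889 151.74047318]
((509.3768310546875, 213.72474670410156), (11.377049446105957, 99.20223999023438), 88.61524963378906)
cap 133 [156.09283376 158.71071991]
0
```

The cap was held down for about a second and is back up at about 156 mm. I'll take the cover off again.

Emit:
step_arm:
  plan:
    - {"dx": -0.002,"dy": 0.007,"dz": 0.1,"ax": 0,"ay": 0,"az": 0.002,"gripper": 0.4}
    - {"dx": 0,"dy": 0,"dz": 0.15,"ax": 0,"ay": 0,"az": 0,"gripper": 0.4}
    - {"dx": 0,"dy": 0,"dz": 0.12,"ax": 0,"ay": 0,"az": 0,"gripper": 0.4}
    - {"dx": 0,"dy": 0,"dz": 0.08,"ax": 0,"ay": 0,"az": 0,"gripper": 0.4}
    - {"dx": 0,"dy": 0,"dz": 0.036,"ax": 0,"ay": 0,"az": 0,"gripper": 0.4}
    - {"dx": 0,"dy": 0,"dz": 0,"ax": 0,"ay": 0,"az": 0,"gripper": 0.4}
    - {"dx": 0,"dy": 0,"dz": 0,"ax": 0,"ay": 0,"az": 0,"gripper": 0.1}
    - {"dx": 0,"dy": 0,"dz": 0,"ax": 0,"ay": 0,"az": 0,"gripper": 0}
    - {"dx": 0,"dy": 0,"dz": 0,"ax": 0,"ay": 0,"az": 0,"gripper": 0}
    - {"dx": 0,"dy": 0,"dz": 0,"ax": 0,"ay": 0,"az": 0,"gripper": 0}
    - {"dx": 0,"dy": 0,"dz": 0,"ax": 0,"ay": 0,"az": 0,"gripper": 0}

```text
clock: 36.12
eef_pos: [510.8, 212.7, 100.1]
tool_rot: [-3.14, -0.002, -0.024]
force: [-1.3, 1.6, 6.4]
width: 10.6
gripper_force: 59.6
```

Emit:
step_arm:
  plan:
    - {"dx": 0,"dy": 0,"dz": -0.03,"ax": 0,"ay": 0,"az": 0,"gripper": 0}
    - {"dx": 0,"dy": 0,"dz": -0.06,"ax": 0,"ay": 0,"az": 0,"gripper": 0}
    - {"dx": 0,"dy": 0,"dz": -0.1,"ax": 0,"ay": 0,"az": 0,"gripper": 0}
    - {"dx": 0,"dy": 0,"dz": -0.06,"ax": 0,"ay": 0,"az": 0,"gripper": 0}
    - {"dx": 0.03,"dy": 0.083,"dz": 0,"ax": 0,"ay": 0,"az": 0,"gripper": 0}
    - {"dx": 0.06,"dy": 0.16,"dz": 0,"ax": 0,"ay": 0,"az": 0,"gripper": 0}
    - {"dx": 0.06,"dy": 0.16,"dz": 0,"ax": 0,"ay": 0,"az": 0,"gripper": 0}
    - {"dx": 0.06,"dy": 0.16,"dz": 0,"ax": 0,"ay": 0,"az": 0,"gripper": 0}
    - {"dx": 0.06,"dy": 0.16,"dz": 0,"ax": 0,"ay": 0,"az": 0,"gripper": 0}
    - {"dx": 0.045,"dy": 0.08,"dz": 0,"ax": 0,"ay": 0,"az": 0,"gripper": 0}
    - {"dx": 0,"dy": 0,"dz": 0.1,"ax": 0,"ay": 0,"az": 0,"gripper": 0}
    - {"dx": 0,"dy": 0,"dz": 0.15,"ax": 0,"ay": 0,"az": 0,"gripper": 0}
    - {"dx": 0,"dy": 0,"dz": 0.1,"ax": 0,"ay": 0,"az": 0,"gripper": 0}
    - {"dx": 0,"dy": 0,"dz": 0.05,"ax": 0,"ay": 0,"az": 0,"gripper": 0}
    - {"dx": 0,"dy": 0,"dz": 0.025,"ax": 0,"ay": 0,"az": 0,"gripper": 0}
    - {"dx": 0,"dy": 0,"dz": 0.01,"ax": 0,"ay": 0,"az": 0,"gripper": 0}
    - {"dx": 0,"dy": 0,"dz": 0,"ax": 0,"ay": 0,"az": 0,"gripper": 0}
    - {"dx": 0,"dy": 0,"dz": 0,"ax": 0,"ay": 0,"az": 0,"gripper": 0}

```text
clock: 38.38
eef_pos: [599.1, -31.0, 44.2]
tool_rot: [3.142, -0.002, -0.025]
force: [0.2, 0.3, -2.3]
width: 10.6
gripper_force: 58.8
```

Emit:
step_arm:
  plan:
    - {"dx": 0,"dy": 0,"dz": 0.008,"ax": 0,"ay": 0,"az": 0,"gripper": 0}
    - {"dx": 0,"dy": 0,"dz": 0.006,"ax": 0,"ay": 0,"az": 0,"gripper": 0}
    - {"dx": 0,"dy": 0,"dz": 0,"ax": 0,"ay": 0,"az": 0,"gripper": 0}
    - {"dx": 0,"dy": 0,"dz": 0,"ax": 0,"ay": 0,"az": 0,"gripper": 0}
    - {"dx": 0,"dy": 0,"dz": 0,"ax": 0,"ay": 0,"az": 0,"gripper": 0.5}
    - {"dx": 0,"dy": 0,"dz": 0,"ax": 0,"ay": 0,"az": 0,"gripper": 0.5}
    - {"dx": 0,"dy": 0,"dz": 0,"ax": 0,"ay": 0,"az": 0,"gripper": 0.5}
    - {"dx": 0,"dy": 0,"dz": -0.1,"ax": 0,"ay": 0,"az": 0,"gripper": 0.5}
    - {"dx": 0,"dy": 0,"dz": -0.2,"ax": 0,"ay": 0,"az": 0,"gripper": 0.5}
    - {"dx": 0,"dy": 0,"dz": -0.2,"ax": 0,"ay": 0,"az": 0,"gripper": 0.5}
    - {"dx": 0,"dy": 0,"dz": -0.2,"ax": 0,"ay": 0,"az": 0,"gripper": 0.5}
    - {"dx": 0,"dy": 0,"dz": -0.15,"ax": 0,"ay": 0,"az": 0,"gripper": 0.5}
    - {"dx": 0,"dy": 0,"dz": 0,"ax": 0,"ay": 0,"az": 0,"gripper": 0.5}
    - {"dx": 0,"dy": 0,"dz": 0,"ax": 0,"ay": 0,"az": 0,"gripper": 0.5}
    - {"dx": 0,"dy": 0,"dz": 0,"ax": 0,"ay": 0,"az": 0,"gripper": 0.5}

```text
clock: 40.25
eef_pos: [597.5, -31.0, 292.3]
tool_rot: [3.142, 0.003, -0.025]
force: [0.4, -0.5, 0.7]
width: 42.6
gripper_force: 0.0
```

```bash
python3 -c "
from h import *
im=shot('wrist','w13');P=pts(im);hsv=cv2.cvtColor(im['color'],cv2.COLOR_RGB2HSV)
q=P[cv2.inRange(hsv,(105,150,40),(125,255,255))>0];q=q[(q[:,2]<30)&(abs(q[:,1]+30)<130)]
A=np.c_[q[:,:2]-[599,-30],np.ones(len(q))];print('plane',np.linalg.lstsq(A,q[:,2],rcond=None)[0],cv2.minAreaRect(q[:,:2].astype(np.float32)))
t=shot('top','t13');o=load('t8');n=load('top0');P=pts(t)
# box interior and other things vs earlier
d=np.abs(t['color'].astype(int)-o['color']).sum(-1);print('box diff',(d[216:284,214:282]>90).sum())
d=np.abs(t['color'].astype(int)-n['color']).sum(-1);print('rolls diff',(d[160:186,241:267]>90).sum(),(d[166:190,438:462]>90).sum())
# steel lid anywhere else: bumps 12..40mm at table lids area
lab=cv2.cvtColor(load('w8')['color'],cv2.COLOR_RGB2LAB)
print(ctrl.read_state()['clock'],ctrl.read_state()['force'],ctrl.read_state()['eef_pos'])
"
```

```text
plane [-4.28377794e-04 -1.92714304e-04  6.47556719e+00] ((596.5945434570312, -31.454025268554688), (208.96865844726562, 207.953125), 88.55058288574219)
box diff 801
rolls diff 0 0
40.35 [ 0.58319218  0.19348715 -0.45243024] [597.86478831 -30.98910851 292.59241212]
```

```bash
python3 -c "
from h import *
t=load('t13');o=load('t6')
d=np.abs(t['color'].astype(int)-o['color']).sum(-1)[210:292,206:290]>60
k,l,s,c=cv2.connectedComponentsWithStats(d.astype(np.uint8))
for i in range(1,k):
  if s[i,4]>3: print(s[i],ray(t,206+c[i][0],210+c[i][1],20).round())
P=pts(t)
for x,y in [(559.4,161.1),(461.6,263.3),(560,262),(461,161)]:
  m=np.hypot(P[...,0]-x,P[...,1]-y)<30;print(np.percentile(P[m][:,2],[10,50,90]).round(1))
"
```

```text
[18.5 32.3 40.4]
[15.9 23.8 39.5]
[-0.3  5.2  9.4]
[ 0.3  5.5 10.4]
```

```bash
python3 -c "
from h import *
print(ctrl.finish_job())"
```

```text
the job is handed in; nothing more can be done
None
```

I handed the job in at about 40 s: both steel lids that were on the table lie in their own compartments, the cap was pressed for about a second with the cover seated and sprang back, the cover lies flat on the table clear of the box, and the label rolls were not moved.

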